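# Line up the graduated vases for banding

## Robot

A 7-joint arm with a two-finger parallel gripper is mounted at the origin on the work surface. World frame = base frame: x ahead of the robot, y to its left, z up, the work surface at z = 0. Lengths are in m, angles in degrees, forces in N, time in s.
With the tool pointing down it reaches from about 0.425 to 1.025 m from the base axis. Payload 9.4 kg.
Tool frame: the origin (TCP) lies between the finger pads; the fingertips stand 17 mm ahead of it and the grasp point (between the pads) lies 2 mm behind it; z points along the fingers, y is the line along which they close (so a half turn about z gives the same grasp; the last joint's range is limited). The gripper opens to 93 mm and grips with 3 to 60 N. Pads are 15 mm wide; open, the fingers measure 128 mm over their backs; the gripper's body (75 mm by 188 mm) begins 65 mm behind the grasp point.
Start: joints at [-4.395, 34.337, -0.143, 91.639, 0.103, 54.024, -4.572], TCP at [0.725, -0, 0.207] pointing down, gripper open.
Joint ranges: [-147.43, 147.43], [-19.82, 112.94], [-74.19, 73.91], [6.32, 146.72], [-59.91, 239.91], [6.04, 106.73], [-150.56, 150.56]. Speed limits (degrees/s): [127.2, 127.2, 172.46, 172.46, 180, 180, 180].

## Interface

Orientations are given as a 3x3 rotation matrix whose columns are the frame's x, y, z axes.
In Python, from cell import arm, imaging, workorder gives the robot as it stands.
- The arm moves only by the shell command python3 -m jog 'ROWS' [FORCE]. ROWS is JSON, a list of rows, each an object of numbers: "tx", "ty", "tz": the shift along the tool's x, y, z in units of 200 mm (1.0 is 200 mm); "ax", "ay", "az": the turn, a rotation vector about the tool's x, y, z in units of 1.5 rad (1.0 is 1.5 rad); "grip": the closure, from 0 (fully open) to 1 (shut). A call has 1 to 8 rows; each row shifts and turns the commanded pose from where the row before left it, along the tool's axes as they then stand; what a row does not reach is not made up. A row lasts 1/12 s, in which the tool goes at most 41.7 mm and 7.16 degrees, less where a joint would pass 70% of its speed; a pose out of reach is approached as far as the arm can. A call with a number of a shift or a turn outside -1 to 1 is refused whole. A call with a gripper value outside its range is refused whole. The fingers move at their own pace and stop on an object; FORCE is the grip in N (left out, the last holds). Time passes only in rows, so rows that do not move let the fingers close. It gives the time, the measured TCP pose, the force, the opening and the grip force at its end, in the units of the state.
- arm.observe(): the state, without advancing time (a new reading comes with each control period).
- imaging.snapshot(name): name is "scene" or "side" or "wrist"; returns the picture (480x640x3 uint8, blue, green, red); there is no depth.
- imaging.camera_info(name): a dict with "fx", "fy", "cx", "cy" (pixels), "dist" ([k1, k2, p1, p2, k3] as OpenCV has them; the pictures are not rectified), "cam_to_world" (4x4, takes a point from camera to world coordinates). Camera axes: x right, y up, looking along -z (the intrinsics and any distortion apply to the point x, -y, -z); pixel columns grow to the right and rows downward; lengths in m; the calibration is good to about 2 mm. A picture is of the moment at which its call begins: read the wrist's pose just before it. camera_info takes no time and is no camera call; for the wrist camera it gives the pose at the moment of the call.
- workorder.job_done(): hands the job in; it is judged then, once.
The state is a dict: "time_s": time; "joint_pos": joint angles; "dq": joint speeds; "tau": joint torques, N m; "eef_pos": TCP position; "tool_rot": TCP orientation; "force": force on the tool from outside, world axes, zero at the start; "ft_torque": the same for the moment, N m; "finger_gap": opening from 0.0 (shut) to 1.0 (fully open); "grasp_force": force on a finger pad.
Only numpy, scipy, OpenCV 4.12 (cv2) and the standard library are available. Lean on these libraries where they do the work, as an engineer would, in place of code of your own. Each camera call takes 0.05 s, during which the arm holds its last target. There are 200 camera calls.

## Task

Stand the four terracotta vases on the ware board in order of height, one in the middle of each white plaster bat, with the tallest on the bat next to the banding wheel and the shortest at the far end. Keep them upright, set them down gently rather than dropping them, let go of them, and leave the glass jar where it is.

Things in the scene. Friction and masses are not known exactly. Their poses are not given: they have to be found in the camera images.
- vase_1: The shortest of four terracotta bottle vases of the same shape: 72 mm tall, round belly 48 mm across, flat foot about 38 mm across, straight round neck 24 mm in diameter over the top 36 mm, with a dark mouth; about 100 g, loose, standing upright on the table at the start. Origin at the centre of the foot's underside, z up along the axis.
- vase_2: The second shortest of four terracotta bottle vases of the same shape: 90 mm tall, round belly 52 mm across, flat foot about 42 mm across, straight round neck 24 mm in diameter over the top 36 mm, with a dark mouth; about 150 g, loose, standing upright on the table at the start. Origin at the centre of the foot's underside, z up along the axis.
- vase_3: The second tallest of four terracotta bottle vases of the same shape: 108 mm tall, round belly 56 mm across, flat foot about 45 mm across, straight round neck 24 mm in diameter over the top 36 mm, with a dark mouth; about 200 g, loose, standing upright on the table at the start. Origin at the centre of the foot's underside, z up along the axis.
- vase_4: The tallest of four terracotta bottle vases of the same shape: 126 mm tall, round belly 60 mm across, flat foot about 48 mm across, straight round neck 24 mm in diameter over the top 36 mm, with a dark mouth; about 250 g, loose, standing upright on the table at the start. Origin at the centre of the foot's underside, z up along the axis.
- bat_a: One of four identical white round plaster bats (discs), 72 mm across and 8 mm thick, fixed on a brown wooden ware board 18 mm thick. They stand in one straight row along the board, 90 mm between centres; the letters do not follow the order in the row. Origin at the centre of its underside, z up; its top is 8 mm above the origin, 26 mm above the table.
- bat_b: One of four identical white round plaster bats (discs), 72 mm across and 8 mm thick, fixed on a brown wooden ware board 18 mm thick. They stand in one straight row along the board, 90 mm between centres; the letters do not follow the order in the row. Origin at the centre of its underside, z up; its top is 8 mm above the origin, 26 mm above the table.
- bat_c: One of four identical white round plaster bats (discs), 72 mm across and 8 mm thick, fixed on a brown wooden ware board 18 mm thick. They stand in one straight row along the board, 90 mm between centres; the letters do not follow the order in the row. Origin at the centre of its underside, z up; its top is 8 mm above the origin, 26 mm above the table.
- bat_d: One of four identical white round plaster bats (discs), 72 mm across and 8 mm thick, fixed on a brown wooden ware board 18 mm thick. They stand in one straight row along the board, 90 mm between centres; the letters do not follow the order in the row. Origin at the centre of its underside, z up; its top is 8 mm above the origin, 26 mm above the table.
- wheel: Banding wheel (small dark metal turntable, round head 120 mm across, 52 mm high), fixed, just beyond one end of the board, roughly in line with the row and about 135 mm from the centre of the nearest bat; which end changes. Origin at the centre of its underside, on the table.
- jar: Bystander: closed glass jar with a steel cap, 72 mm across, 75 mm high, 500 g, loose on the table beyond the other end of the board. Origin at the centre of its underside.

How it is judged (in metres and radians):
At the end, for the whole second after the job is handed in: Each vase stands upright (within 0.1 rad), released and at rest, foot on the top of a bat, its axis within 14 mm of that bat's centre; going along the row away from the banding wheel they are the tallest, second tallest, second shortest, shortest ((horizontal distance between vase_1 and bat_a below 0.014 m or horizontal distance between vase_1 and bat_b below 0.014 m or horizontal distance between vase_1 and bat_c below 0.014 m or horizontal distance between vase_1 and bat_d below 0.014 m) and horizontal distance between vase_1 and wheel between 0.36 and 0.45 m and height (world z) of vase_1 between 0.021 and 0.031 m and angle between each of vase_1, vase_2, vase_3, vase_4's own z axis and vertical below 0.1 rad and linear speed of each of vase_1, vase_2, vase_3, vase_4 below 0.02 m/s and angular speed of each of vase_1, vase_2, vase_3, vase_4 below 0.2 rad/s and contact force between the fingers and vase_1 below 0.1 N and (horizontal distance between vase_2 and bat_a below 0.014 m or horizontal distance between vase_2 and bat_b below 0.014 m or horizontal distance between vase_2 and bat_c below 0.014 m or horizontal distance between vase_2 and bat_d below 0.014 m) and horizontal distance between vase_2 and wheel between 0.27 and 0.36 m and height (world z) of vase_2 between 0.021 and 0.031 m and contact force between the fingers and vase_2 below 0.1 N and (horizontal distance between vase_3 and bat_a below 0.014 m or horizontal distance between vase_3 and bat_b below 0.014 m or horizontal distance between vase_3 and bat_c below 0.014 m or horizontal distance between vase_3 and bat_d below 0.014 m) and horizontal distance between vase_3 and wheel between 0.18 and 0.27 m and height (world z) of vase_3 between 0.021 and 0.031 m and contact force between the fingers and vase_3 below 0.1 N and (horizontal distance between vase_4 and bat_a below 0.014 m or horizontal distance between vase_4 and bat_b below 0.014 m or horizontal distance between vase_4 and bat_c below 0.014 m or horizontal distance between vase_4 and bat_d below 0.014 m) and horizontal distance between vase_4 and wheel between 0.09 and 0.18 m and height (world z) of vase_4 between 0.021 and 0.031 m and contact force between the fingers and vase_4 below 0.1 N); the robot touches nothing.
It fails at once if the jar is shifted by more than 20 mm (distance of jar from where it was at the start of the episode above 0.02 m).
It fails at once if a vase is tipped by more than 40 degrees (angle between any of vase_1, vase_2, vase_3, vase_4's own z axis and vertical above 0.7 rad).
It fails at once if a vase is dropped (faster than 0.55 m/s with no finger on it, a fall of about 15 mm) ((linear speed of vase_1 above 0.55 m/s and contact force between the fingers and vase_1 below 0.05 N) or (linear speed of vase_2 above 0.55 m/s and contact force between the fingers and vase_2 below 0.05 N) or (linear speed of vase_3 above 0.55 m/s and contact force between the fingers and vase_3 below 0.05 N) or (linear speed of vase_4 above 0.55 m/s and contact force between the fingers and vase_4 below 0.05 N)).
It also fails if it takes over 115 s, if anything falls off the work surface, if the arm or the gripper's body presses on something with over 40 N, if the wrist force passes 120 N, or if a joint passes its speed limit or range.

## Working session

There is one attempt and no reset: what is moved stays moved. The work goes in short steps, Python scripts to look and compute and a shell command to move; the robot and the scene stay as the last step left them, time stands still between calls to the robot, and variables do not carry over. Pictures are saved under pics/ and viewed, at most 14 in all, crops included, and the job is handed in when it is done.

```bash
ls; mkdir -p pics; python3 - <<'E'
from cell import arm, imaging
import cv2, numpy as np
s=arm.observe(); print({k:np.round(v,3).tolist() for k,v in s.items()})
for n in ("scene","side","wrist"):
    i=imaging.camera_info(n); print(n,{k:np.round(v,3).tolist() for k,v in i.items()})
    cv2.imwrite(f"pics/{n}0.png",imaging.snapshot(n))
E
```

```text
pics
{'time_s': 0.0, 'joint_pos': [-4.394, 34.383, -0.147, 91.676, 0.105, 54.026, -4.573], 'dq': [-0.014, -0.036, -0.043, 0.103, -0.075, -0.058, -0.072], 'tau': [0.001, -76.506, 1.498, -25.234, -0.052, 0.017, 0.0], 'eef_pos': [0.725, -0.0, 0.206], 'tool_rot': [[-0.0, 1.0, -0.001], [1.0, 0.0, -0.0], [-0.0, -0.001, -1.0]], 'force': [0.551, 0.118, -0.237], 'ft_torque': [-0.042, -0.045, 0.031], 'grasp_force': 0.0, 'finger_gap': 1.003}
scene {'fx': 620.024, 'fy': 620.024, 'cx': 320.079, 'cy': 243.729, 'dist': [-0.166, 0.0, 0.0, 0.0, 0.0], 'cam_to_world': [[-0.583, -0.657, 0.478, 1.181], [0.812, -0.484, 0.327, 0.434], [0.017, 0.579, 0.815, 1.06], [0.0, 0.0, 0.0, 1.0]]}
side {'fx': 572.252, 'fy': 572.252, 'cx': 317.779, 'cy': 235.425, 'dist': [-0.065, 0.0, 0.0, 0.0, 0.0], 'cam_to_world': [[-0.974, 0.106, -0.202, 0.37], [-0.227, -0.518, 0.825, 0.868], [-0.017, 0.849, 0.528, 0.62], [0.0, 0.0, 0.0, 1.0]]}
wrist {'fx': 390.577, 'fy': 390.577, 'cx': 317.21, 'cy': 230.83, 'dist': [-0.059, 0.0, 0.0, 0.0, 0.0], 'cam_to_world': [[1.0, -0.001, 0.001, 0.726], [0.0, 0.964, 0.264, 0.073], [-0.002, -0.264, 0.964, 0.384], [0.0, 0.0, 0.0, 1.0]]}
```

View pics/scene0.png

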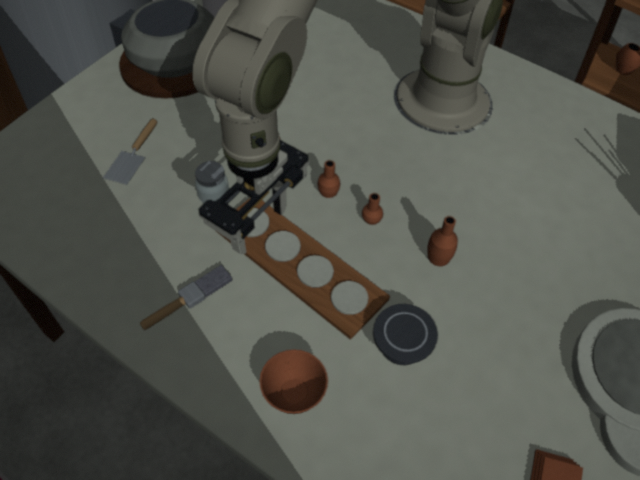

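View pics/side0.png

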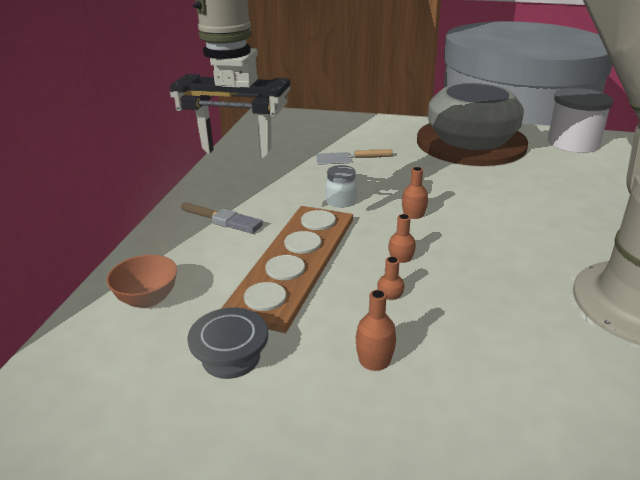

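The scene shows three vases (329,180), (373,210) and (442,245). The fourth is hidden by the gripper, whose body also covers part of the far bat at (255,222), near the jar. The side view shows all four, far to near: (415,195), (402,240), (391,280) shortest, (376,335) tallest. The wheel is at the near end (228,340), and the jar is at the far end.

```bash
cat > h.py <<'E'
import cv2, numpy as np
from cell import arm, imaging
def ray(i,uv):
    K=np.array([[i["fx"],0,i["cx"]],[0,i["fy"],i["cy"]],[0,0,1]])
    x,y=cv2.undistortPoints(np.array([[uv]],float),K,np.array(i["dist"]))[0,0]
    T=np.array(i["cam_to_world"]); d=T[:3,:3]@[x,-y,-1]; return T[:3,3],d/np.linalg.norm(d)
def plane(i,uv,z):
    o,d=ray(i,uv); return o+d*(z-o[2])/d[2]
def tri(rays):
    A=sum(np.eye(3)-np.outer(d,d) for o,d in rays); b=sum((np.eye(3)-np.outer(d,d))@o for o,d in rays)
    p=np.linalg.solve(A,b); return p,max(np.linalg.norm(np.cross(p-o,d)) for o,d in rays)
def terra(im):
    h=cv2.cvtColor(im,cv2.COLOR_BGR2HSV); return cv2.inRange(h,(0,90,40),(14,255,255)),h
def blobs(m,lo,hi):
    n,l,st,c=cv2.connectedComponentsWithStats(m)
    return [(l==k,st[k],c[k]) for k in range(1,n) if lo<st[k][4]<hi]
def mouths(im,region=None):
    "dark mouth centre of every vase-coloured blob"
    m,h=terra(im); dark=cv2.inRange(h,(0,0,0),(180,255,48)); out=[]
    for b,s,c in blobs(m,150,6000):
        x,y,w,hh,a=s
        if region and not(region[0]<c[0]<region[1] and region[2]<c[1]<region[3]): continue
        R=np.zeros_like(m); R[max(y-4,0):y+hh//3,max(x-2,0):x+w+2]=255
        k=blobs(cv2.bitwise_and(R,dark),6,900)
        out.append((c.round(1).tolist(),s.tolist(),max(k,key=lambda t:t[1][4])[2].round(1).tolist() if k else None))
    return out
def bats(im,region):
    h=cv2.cvtColor(im,cv2.COLOR_BGR2HSV); m=cv2.inRange(h,(0,70,30),(25,255,255))
    x0,x1,y0,y1=region; Z=np.zeros_like(m); Z[y0:y1,x0:x1]=m[y0:y1,x0:x1]
    cs,hi=cv2.findContours(Z,cv2.RETR_CCOMP,cv2.CHAIN_APPROX_NONE)
    return [cv2.fitEllipse(c)  for c,q in zip(cs,hi[0]) if q[3]>=0 and cv2.contourArea(c)>200]
E
python3 - <<'E'
from h import *
for n,reg,br in (("scene",(300,480,140,280),(200,400,190,345)),("side",(340,440,150,380),(215,360,200,325))):
    im=cv2.imread(f"pics/{n}0.png"); i=imaging.camera_info(n)
    print(n)
    for v in mouths(im,reg): print(v)
    for e in bats(im,br): print("bat",np.round(e[0],1),np.round(e[1],1),plane(i,e[0],.026).round(4))
cv2.imwrite("pics/crop.png",cv2.resize(cv2.imread("pics/side0.png")[150:390,330:450],None,fx=2.5,fy=2.5,interpolation=0))
E
```

```text
scene
([328.5, 181.5], [318, 162, 22, 36, 525], [329.1, 163.2])
([372.3, 210.9], [362, 194, 21, 30, 405], [374.2, 196.3])
([313.8, 275.7], [245, 206, 144, 132, 4802], [247.3, 225.6])
([443.0, 244.1], [430, 217, 27, 49, 897], [449.5, 219.8])
bat [349.1 297.2] [35.  38.7] [0.6443 0.1388 0.026 ]
bat [314.8 270.8] [33.8 37.8] [0.6343 0.0495 0.026 ]
bat [282.3 245.7] [32.3 36.8] [ 0.6243 -0.0396  0.026 ]
side
([390.4, 283.0], [356, 168, 72, 202, 4606], [403.8, 216.4])
bat [264.5 296. ] [30.1 43.9] [0.6407 0.1468 0.026 ]
bat [284.7 267. ] [26.5 41.6] [0.6306 0.0579 0.026 ]
bat [302.3 241.9] [23.9 38.6] [ 0.6206 -0.0305  0.026 ]
bat [317.8 219.6] [21.4 36.5] [ 0.6105 -0.1195  0.026 ]
```

View pics/crop.png

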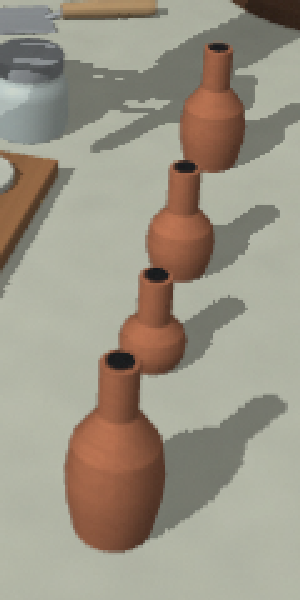

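View pics/wrist0.png

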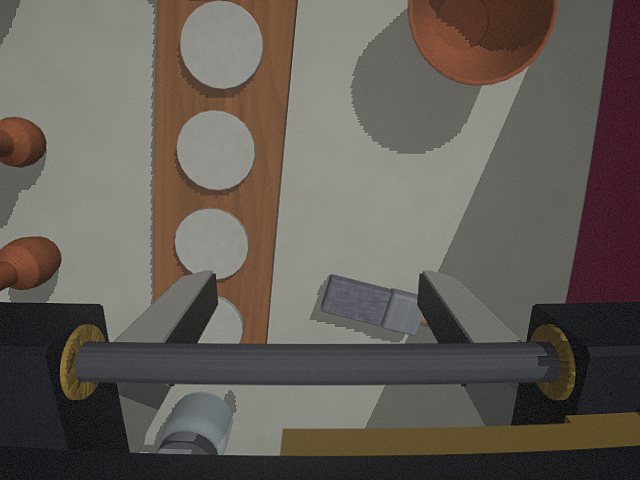

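The crop shows dark mouths on all four vases in the side view, at roughly (417,169), (404,217), (392,259) and (378,294). The wrist view shows three whole bats, at (221,44), (215,150) and (211,243), and two vases at its left edge.

```bash
cat >> h.py <<'E'
def dots(im,region,lo=8,hi=1200,v=45):
    "centres of dark spots inside a region that touch terracotta on most of their rim"
    m,h=terra(im); d=cv2.inRange(h,(0,0,0),(180,255,v)); x0,x1,y0,y1=region
    Z=np.zeros_like(d); Z[y0:y1,x0:x1]=d[y0:y1,x0:x1]; out=[]
    for b,s,c in blobs(Z,lo,hi):
        r=cv2.dilate(b.astype(np.uint8),np.ones((5,5)))-b
        if (m[r>0]>0).mean()>.3: out.append((c,s[4]))
    return out
def whites(im,region,lo,hi):
    h=cv2.cvtColor(im,cv2.COLOR_BGR2HSV); m=cv2.inRange(h,(0,70,30),(25,255,255))
E
python3 - <<'E'
from h import *
I={n:imaging.camera_info(n) for n in("scene","side","wrist")}
D={}
for n,reg in (("scene",(300,480,140,280)),("side",(340,440,150,380))):
    im=cv2.imread(f"pics/{n}0.png"); D[n]=[c for c,a in dots(im,reg)]; print(n,np.round(D[n],1).tolist())
H=[.072,.090,.108,.126]
for c in D["side"]:
    print(c.round(1),"side planes",[plane(I["side"],c,z)[:2].round(3).tolist() for z in H])
    for e in D["scene"]:
        p,r=tri([ray(I["side"],c),ray(I["scene"],e)])
        if r<.012: print("   tri",e.round(1),p.round(4),"res",round(r,4))
B={}
for n,br in (("scene",(200,400,190,345)),("side",(215,360,200,325)),("wrist",(150,300,0,300))):
    B[n]=[e[0] for e in bats(cv2.imread(f"pics/{n}0.png"),br)]
for e in B["wrist"]: print("wrist bat",np.round(e,1),plane(I["wrist"],e,.026).round(4))
for a,b in zip(B["scene"],B["side"]): print("bat tri",*tri([ray(I["scene"],a),ray(I["side"],b)]))
E
```

```text
scene [[329.2, 163.1], [374.2, 196.2], [449.6, 219.9], [441.6, 228.8], [429.6, 247.8]]
side [[416.8, 168.5], [403.8, 216.0], [392.3, 259.2], [377.8, 293.6]]
[416.8 168.5] side planes [[0.427, -0.306], [0.425, -0.268], [0.423, -0.229], [0.421, -0.19]]
[403.8 216. ] side planes [[0.434, -0.089], [0.432, -0.057], [0.43, -0.026], [0.427, 0.006]]
   tri [329.2 163.1] [ 0.4311 -0.061   0.0891] res 0.0012
[392.3 259.2] side planes [[0.438, 0.061], [0.436, 0.088], [0.433, 0.114], [0.431, 0.141]]
   tri [374.2 196.2] [0.4373 0.0584 0.0711] res 0.0011
[377.8 293.6] side planes [[0.448, 0.16], [0.446, 0.184], [0.443, 0.207], [0.441, 0.23]]
   tri [449.6 219.9] [0.4403 0.2278 0.1252] res 0.001
   tri [441.6 228.8] [0.447  0.2168 0.1086] res 0.0071
wrist bat [215.6 149.7] [0.6331 0.0508 0.026 ]
bat tri [0.64268336 0.13830755 0.02049021] 0.0014519715595350151
bat tri [0.63259075 0.04848683 0.02042472] 0.0013912823877781178
bat tri [ 0.62248503 -0.04108255  0.02028815] 0.0013870792135160371
```

Vase mouths triangulate to 0.089, 0.071 and 0.125 m high with about 1 mm residual, matching vases 2, 1 and 4. The bat ellipses read about 5 mm low because their walls are included, so I'll refine those. Next I move to vase_4 (0.440, 0.228), which also clears the view of vase_3.

```bash
python3 -m jog '[{"tx":0.114,"ty":-0.142},{"tx":0.114,"ty":-0.142},{"tx":0.114,"ty":-0.142},{"tx":0.114,"ty":-0.142},{"tx":0.114,"ty":-0.142},{"tx":0.114,"ty":-0.142},{"tx":0.114,"ty":-0.142},{"tx":0.114,"ty":-0.142}]' 20; python3 -m jog '[{"tx":0.114,"ty":-0.142},{"tx":0.114,"ty":-0.142},{},{},{}]'
python3 - <<'E'
from h import *
I={}
for n in("scene","side","wrist"):
    I[n]=imaging.camera_info(n); cv2.imwrite(f"pics/{n}1.png",imaging.snapshot(n))
print(np.array(I["wrist"]["cam_to_world"]).round(3).tolist())
for c,a in dots(cv2.imread("pics/scene1.png"),(200,480,120,280)):
    for e,_ in dots(cv2.imread("pics/side1.png"),(340,440,150,380)):
        p,r=tri([ray(I["side"],e),ray(I["scene"],c)])
        if r<.006: print(c.round(1),e.round(1),p.round(4),round(r,4))
E
```

```text
[[1.0, -0.001, 0.001, 0.726], [0.0, 0.964, 0.264, 0.073], [-0.001, -0.264, 0.964, 0.384], [0.0, 0.0, 0.0, 1.0]]
[329.2 163.1] [403.8 216. ] [ 0.4311 -0.061   0.0891] 0.0012
[374.1 196.3] [392.3 259.2] [0.4374 0.0582 0.0709] 0.0011
[449.5 219.8] [377.9 293.6] [0.4402 0.2277 0.1251] 0.001validation failed for argument at $[0]...
validation failed for argument at $[0]...
```

View pics/wrist1.png

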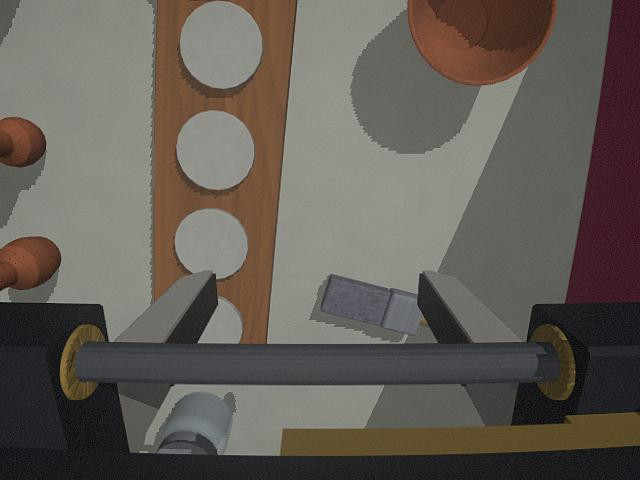

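View pics/scene1.png

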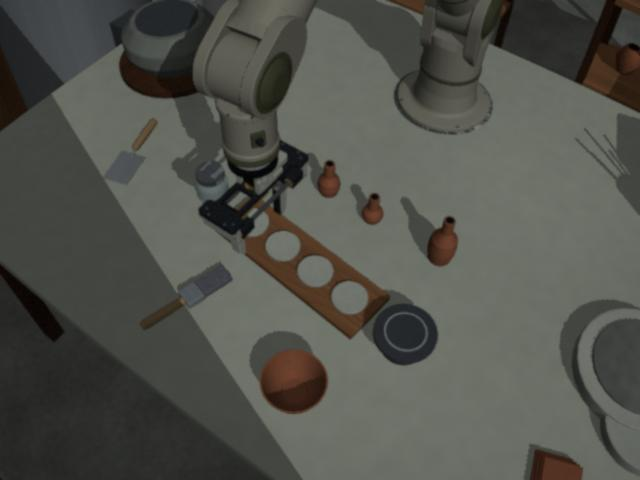

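The arm didn't move because the rows were refused, and the pictures are unchanged. A row probably needs every key, so I'll try a single full row.

```bash
python3 -m jog '[{"tx":0.1,"ty":-0.14,"tz":0,"ax":0,"ay":0,"az":0,"grip":0}]' 20
```

```text
time_s: 0.38
eef_pos: [0.7002, 0.0153, 0.2065]
tool_rot: [[0.005, 1.0, 0.003], [1.0, -0.005, -0.003], [-0.003, 0.003, -1.0]]
force: [-0.1, -1.0, 0.8]
finger_gap: 0.999
grasp_force: 0.0
```

```bash
python3 -m jog '[{"tx":0.13,"ty":-0.16,"tz":0,"ax":0,"ay":0,"az":0,"grip":0},{"tx":0.13,"ty":-0.16,"tz":0,"ax":0,"ay":0,"az":0,"grip":0},{"tx":0.13,"ty":-0.16,"tz":0,"ax":0,"ay":0,"az":0,"grip":0},{"tx":0.13,"ty":-0.16,"tz":0,"ax":0,"ay":0,"az":0,"grip":0},{"tx":0.13,"ty":-0.16,"tz":0,"ax":0,"ay":0,"az":0,"grip":0},{"tx":0.13,"ty":-0.16,"tz":0,"ax":0,"ay":0,"az":0,"grip":0},{"tx":0.13,"ty":-0.16,"tz":0,"ax":0,"ay":0,"az":0,"grip":0},{"tx":0.13,"ty":-0.16,"tz":0,"ax":0,"ay":0,"az":0,"grip":0}]'
python3 -m jog '[{"tx":0,"ty":0,"tz":0,"ax":0,"ay":0,"az":0,"grip":0},{"tx":0,"ty":0,"tz":0,"ax":0,"ay":0,"az":0,"grip":0},{"tx":0,"ty":0,"tz":0,"ax":0,"ay":0,"az":0,"grip":0}]'
python3 - <<'E'
from h import *
I={}
for n in("scene","side","wrist"):
    I[n]=imaging.camera_info(n); cv2.imwrite(f"pics/{n}1.png",imaging.snapshot(n))
for c,a in dots(cv2.imread("pics/scene1.png"),(200,480,120,280)):
    for e,_ in dots(cv2.imread("pics/side1.png"),(340,440,150,380)):
        p,r=tri([ray(I["side"],e),ray(I["scene"],c)])
        if r<.006: print(c.round(1),e.round(1),p.round(4),round(r,4))
    print(c.round(1),plane(I["scene"],c,.108).round(3))
E
```

```text
time_s: 1.05
eef_pos: [0.4394, 0.2289, 0.2073]
tool_rot: [[0.0, 1.0, 0.001], [1.0, -0.0, 0.0], [0.0, 0.001, -1.0]]
force: [0.9, 0.5, 0.9]
finger_gap: 0.999
grasp_force: 0.0
time_s: 1.3
eef_pos: [0.4416, 0.2279, 0.2074]
tool_rot: [[-0.0, 1.0, 0.001], [1.0, 0.0, -0.0], [-0.0, 0.001, -1.0]]
force: [0.7, -1.2, -0.3]
finger_gap: 1.001
grasp_force: 0.0
[267.4 121.3] [417.1 168. ] [ 0.4227 -0.2344  0.1072] 0.0006
[267.4 121.3] [ 0.423 -0.234  0.108]
[329.2 163.1] [403.8 216. ] [ 0.4311 -0.061   0.0891] 0.0012
[329.2 163.1] [ 0.444 -0.052  0.108]
[374.1 196.3] [392.3 259.2] [0.4374 0.0582 0.0709] 0.0011
[374.1 196.3] [0.464 0.072 0.108]
[449.6 219.8] [377.8 293.5] [0.4404 0.2279 0.1254] 0.001
[449.6 219.8] [0.425 0.223 0.108]
[439.7 229.8] [0.459 0.219 0.108]
[429.7 248.2] [0.508 0.225 0.108]
```

View pics/wrist1.png

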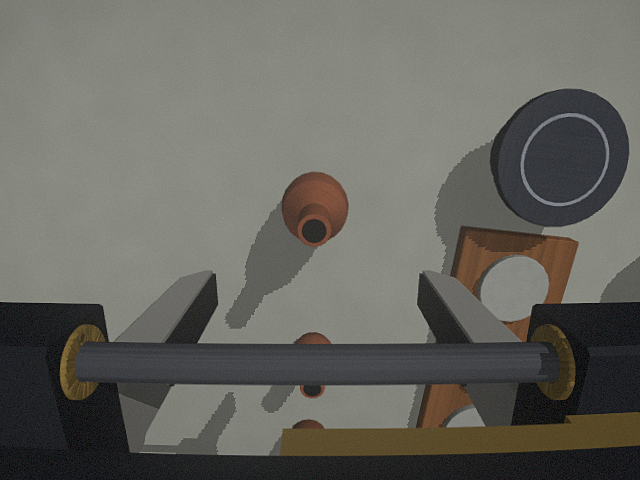

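The wrist view shows vase_4's mouth at (314,231), centred between the fingers, with the wheel at (565,158) and the near bat at (516,289). Vase_3 now triangulates to (0.423, -0.234, 0.107). I'll go down, grip vase_4, and refine the bat tops while there.

```bash
python3 -m jog '[{"tx":0,"ty":0,"tz":0.097,"ax":0,"ay":0,"az":0,"grip":0},{"tx":0,"ty":0,"tz":0.097,"ax":0,"ay":0,"az":0,"grip":0},{"tx":0,"ty":0,"tz":0.097,"ax":0,"ay":0,"az":0,"grip":0},{"tx":0,"ty":0,"tz":0.097,"ax":0,"ay":0,"az":0,"grip":0},{"tx":0,"ty":0,"tz":0.097,"ax":0,"ay":0,"az":0,"grip":0},{"tx":0,"ty":0,"tz":0,"ax":0,"ay":0,"az":0,"grip":0},{"tx":0,"ty":0,"tz":0,"ax":0,"ay":0,"az":0,"grip":0.3},{"tx":0,"ty":0,"tz":0,"ax":0,"ay":0,"az":0,"grip":0.5}]'
python3 -m jog '[{"tx":0,"ty":0,"tz":0,"ax":0,"ay":0,"az":0,"grip":1},{"tx":0,"ty":0,"tz":0,"ax":0,"ay":0,"az":0,"grip":1},{"tx":0,"ty":0,"tz":0,"ax":0,"ay":0,"az":0,"grip":1},{"tx":0,"ty":0,"tz":0,"ax":0,"ay":0,"az":0,"grip":1},{"tx":0,"ty":0,"tz":0,"ax":0,"ay":0,"az":0,"grip":1},{"tx":0,"ty":0,"tz":0,"ax":0,"ay":0,"az":0,"grip":1}]' 20
python3 - <<'E'
from h import *
I={n:imaging.camera_info(n) for n in("scene","side")}
out={}
for n,br in (("scene",(200,400,190,345)),("side",(215,360,200,325))):
    im=cv2.imread(f"pics/{n}1.png"); h=cv2.cvtColor(im,cv2.COLOR_BGR2HSV); out[n]=[]
    for e in bats(im,br):
        M=np.zeros(im.shape[:2],np.uint8); cv2.ellipse(M,e,255,-1)
        v=h[...,2]; t=np.median(v[M>0]); top=((M>0)&(v>t*.93)).astype(np.uint8)
        c=max(cv2.findContours(top,0,1)[0],key=cv2.contourArea); q=cv2.fitEllipse(c); out[n].append(q[0])
        print(n,np.round(e[0],1),"->",np.round(q[0],1),np.round(q[1],1),plane(I[n],q[0],.026).round(4))
for a,b in zip(out["scene"],out["side"]): print(*[np.round(x,4) for x in tri([ray(I["scene"],a),ray(I["side"],b)])])
E
```

```text
time_s: 2.12
eef_pos: [0.4418, 0.2276, 0.1107]
tool_rot: [[0.001, 1.0, 0.0], [1.0, -0.001, -0.0], [-0.0, 0.0, -1.0]]
force: [1.2, 0.7, -0.3]
finger_gap: 0.905
grasp_force: 0.0
time_s: 2.62
eef_pos: [0.4411, 0.2281, 0.1103]
tool_rot: [[-0.0, 1.0, 0.0], [1.0, 0.0, 0.0], [0.0, 0.0, -1.0]]
force: [-0.7, 0.6, -0.6]
finger_gap: 0.474
grasp_force: 0.0
scene [349.2 297.2] -> [349.4 297.1] [30. 34.] [0.6438 0.139  0.026 ]
scene [314.8 270.7] -> [315.1 270.7] [28.5 33.2] [0.6338 0.0498 0.026 ]
scene [282.4 245.7] -> [282.5 245.5] [27.1 31.8] [ 0.6238 -0.0396  0.026 ]
scene [251.6 222. ] -> [251.7 221.7] [25.6 31.2] [ 0.6137 -0.129   0.026 ]
side [264.5 296. ] -> [263.7 295.1] [25.2 40.5] [0.6428 0.1446 0.026 ]
side [284.7 267.1] -> [283.7 266.3] [22.2 37.9] [0.6331 0.0559 0.026 ]
side [302.3 241.9] -> [301.3 241. ] [19.4 35.3] [ 0.6231 -0.0331  0.026 ]
[0.6435 0.1393 0.0232] 0.0015
[0.6338 0.05   0.0233] 0.0016
[ 0.6237 -0.0395  0.0232] 0.0016
```

Bats (scene, triangulated and wrist agree within about 3 mm, tops at 23 mm measured against 26 mm given): (0.6434, 0.140), (0.6335, 0.051), (0.6236, -0.039), (0.6136, -0.128). Next I finish the grip and lift.

```bash
python3 -m jog '[{"tx":0,"ty":0,"tz":0,"ax":0,"ay":0,"az":0,"grip":1},{"tx":0,"ty":0,"tz":0,"ax":0,"ay":0,"az":0,"grip":1},{"tx":0,"ty":0,"tz":0,"ax":0,"ay":0,"az":0,"grip":1},{"tx":0,"ty":0,"tz":0,"ax":0,"ay":0,"az":0,"grip":1},{"tx":0,"ty":0,"tz":0,"ax":0,"ay":0,"az":0,"grip":1},{"tx":0,"ty":0,"tz":0,"ax":0,"ay":0,"az":0,"grip":1}]' 20
python3 -m jog '[{"tx":0,"ty":0,"tz":-0.02,"ax":0,"ay":0,"az":0,"grip":1},{"tx":0,"ty":0,"tz":-0.05,"ax":0,"ay":0,"az":0,"grip":1},{"tx":0,"ty":0,"tz":-0.08,"ax":0,"ay":0,"az":0,"grip":1},{"tx":0,"ty":0,"tz":-0.08,"ax":0,"ay":0,"az":0,"grip":1},{"tx":0,"ty":0,"tz":-0.08,"ax":0,"ay":0,"az":0,"grip":1},{"tx":0,"ty":0,"tz":-0.08,"ax":0,"ay":0,"az":0,"grip":1},{"tx":0,"ty":0,"tz":-0.06,"ax":0,"ay":0,"az":0,"grip":1},{"tx":0,"ty":0,"tz":0,"ax":0,"ay":0,"az":0,"grip":1}]'
```

```text
time_s: 3.12
eef_pos: [0.4409, 0.228, 0.1101]
tool_rot: [[-0.0, 1.0, -0.0], [1.0, 0.0, -0.0], [-0.0, -0.0, -1.0]]
force: [-1.5, -0.1, 0.8]
finger_gap: 0.241
grasp_force: 20.0
time_s: 3.78
eef_pos: [0.442, 0.2285, 0.2029]
tool_rot: [[0.0, 1.0, 0.003], [1.0, -0.0, 0.002], [0.002, 0.003, -1.0]]
force: [-0.4, 0.1, -2.1]
finger_gap: 0.242
grasp_force: 20.0
```

```bash
python3 -m jog '[{"tx":-0.015,"ty":0.05,"tz":0,"ax":0,"ay":0,"az":0,"grip":1},{"tx":-0.05,"ty":0.1,"tz":0,"ax":0,"ay":0,"az":0,"grip":1},{"tx":-0.07,"ty":0.15,"tz":0,"ax":0,"ay":0,"az":0,"grip":1},{"tx":-0.085,"ty":0.18,"tz":0,"ax":0,"ay":0,"az":0,"grip":1},{"tx":-0.085,"ty":0.18,"tz":0,"ax":0,"ay":0,"az":0,"grip":1},{"tx":-0.07,"ty":0.15,"tz":0,"ax":0,"ay":0,"az":0,"grip":1},{"tx":-0.05,"ty":0.15,"tz":0,"ax":0,"ay":0,"az":0,"grip":1},{"tx":-0.015,"ty":0.05,"tz":0,"ax":0,"ay":0,"az":0,"grip":1}]'
python3 -m jog '[{"tx":0,"ty":0,"tz":0,"ax":0,"ay":0,"az":0,"grip":1},{"tx":0,"ty":0,"tz":0,"ax":0,"ay":0,"az":0,"grip":1},{"tx":0,"ty":0,"tz":0.1,"ax":0,"ay":0,"az":0,"grip":1},{"tx":0,"ty":0,"tz":0.1,"ax":0,"ay":0,"az":0,"grip":1},{"tx":0,"ty":0,"tz":0,"ax":0,"ay":0,"az":0,"grip":1},{"tx":0,"ty":0,"tz":0,"ax":0,"ay":0,"az":0,"grip":1}]'
python3 - <<'E'
from h import *
for n in("scene","side"): cv2.imwrite(f"pics/{n}2.png",imaging.snapshot(n))
cv2.imwrite("pics/pair2.png",np.hstack([cv2.resize(cv2.imread("pics/scene2.png")[190:350,250:420],None,fx=2.3,fy=2.3),cv2.resize(cv2.imread("pics/side2.png")[190:350,200:370],None,fx=2.3,fy=2.3)]))
E
```

```text
time_s: 4.45
eef_pos: [0.6474, 0.1359, 0.1985]
tool_rot: [[0.004, 1.0, 0.001], [1.0, -0.004, -0.002], [-0.002, 0.001, -1.0]]
force: [0.6, -0.7, -3.4]
finger_gap: 0.239
grasp_force: 20.0
time_s: 4.95
eef_pos: [0.6411, 0.1406, 0.1593]
tool_rot: [[-0.002, 1.0, -0.003], [1.0, 0.002, -0.001], [-0.001, -0.003, -1.0]]
force: [-0.3, 0.7, -2.7]
finger_gap: 0.238
grasp_force: 20.0
```

View pics/pair2.png

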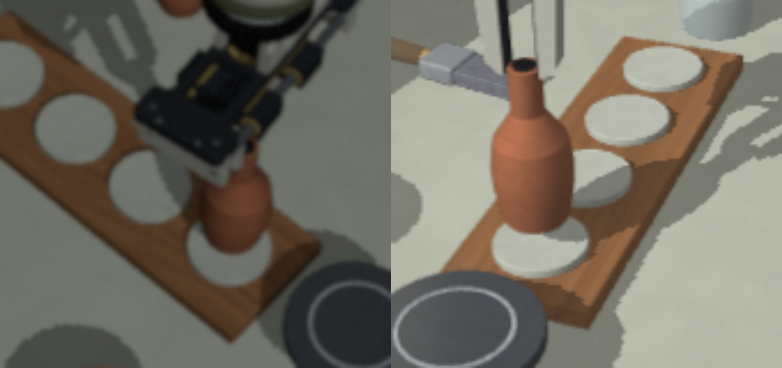

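Vase_4 hangs upright over the bat next to the wheel, its foot about 23 mm above it. Lowering in small steps.

```bash
python3 -m jog '[{"tx":0,"ty":0,"tz":0.03,"ax":0,"ay":0,"az":0,"grip":1},{"tx":0,"ty":0,"tz":0.03,"ax":0,"ay":0,"az":0,"grip":1},{"tx":0,"ty":0,"tz":0.03,"ax":0,"ay":0,"az":0,"grip":1},{"tx":0,"ty":0,"tz":0.01,"ax":0,"ay":0,"az":0,"grip":1},{"tx":0,"ty":0,"tz":0.005,"ax":0,"ay":0,"az":0,"grip":1},{"tx":0,"ty":0,"tz":0,"ax":0,"ay":0,"az":0,"grip":1},{"tx":0,"ty":0,"tz":0,"ax":0,"ay":0,"az":0,"grip":1}]'; python3 -m jog '[{"tx":0,"ty":0,"tz":0.005,"ax":0,"ay":0,"az":0,"grip":1},{"tx":0,"ty":0,"tz":0,"ax":0,"ay":0,"az":0,"grip":1}]'; python3 -m jog '[{"tx":0,"ty":0,"tz":0.005,"ax":0,"ay":0,"az":0,"grip":1},{"tx":0,"ty":0,"tz":0,"ax":0,"ay":0,"az":0,"grip":1}]'
```

```text
time_s: 5.63
eef_pos: [0.6431, 0.14, 0.1391]
tool_rot: [[0.0, 1.0, 0.0], [1.0, -0.0, -0.0], [-0.0, 0.0, -1.0]]
force: [0.5, -0.1, -2.9]
finger_gap: 0.24
grasp_force: 20.0
time_s: 5.8
eef_pos: [0.6431, 0.14, 0.1382]
tool_rot: [[0.0, 1.0, 0.0], [1.0, -0.0, 0.0], [0.0, 0.0, -1.0]]
force: [-0.2, -0.2, -2.0]
finger_gap: 0.241
grasp_force: 20.0
time_s: 5.97
eef_pos: [0.643, 0.14, 0.1371]
tool_rot: [[-0.0, 1.0, -0.0], [1.0, 0.0, -0.0], [-0.0, -0.0, -1.0]]
force: [0.4, -0.5, -3.5]
finger_gap: 0.242
grasp_force: 20.0
```

```bash
for k in 1; do python3 -m jog '[{"tx":0,"ty":0,"tz":0.005,"ax":0,"ay":0,"az":0,"grip":1},{"tx":0,"ty":0,"tz":0,"ax":0,"ay":0,"az":0,"grip":1}]' | grep -E "pos|^force"; python3 -m jog '[{"tx":0,"ty":0,"tz":0.005,"ax":0,"ay":0,"az":0,"grip":1},{"tx":0,"ty":0,"tz":0,"ax":0,"ay":0,"az":0,"grip":1}]'| grep -E "pos|^force";  done
```

```text
eef_pos: [0.6432, 0.1399, 0.1363]
force: [0.2, -0.2, -1.6]
eef_pos: [0.6437, 0.1399, 0.1362]
force: [-1.4, -0.7, 4.7]
```

Contact at z = 0.136 (force swung upward). Releasing and rising.

```bash
python3 -m jog '[{"tx":0,"ty":0,"tz":0,"ax":0,"ay":0,"az":0,"grip":0.6},{"tx":0,"ty":0,"tz":0,"ax":0,"ay":0,"az":0,"grip":0.3},{"tx":0,"ty":0,"tz":0,"ax":0,"ay":0,"az":0,"grip":0},{"tx":0,"ty":0,"tz":0,"ax":0,"ay":0,"az":0,"grip":0},{"tx":0,"ty":0,"tz":0,"ax":0,"ay":0,"az":0,"grip":0},{"tx":0,"ty":0,"tz":0,"ax":0,"ay":0,"az":0,"grip":0}]'; python3 -m jog '[{"tx":0,"ty":0,"tz":-0.05,"ax":0,"ay":0,"az":0,"grip":0},{"tx":0,"ty":0,"tz":-0.1,"ax":0,"ay":0,"az":0,"grip":0},{"tx":0,"ty":0,"tz":-0.1,"ax":0,"ay":0,"az":0,"grip":0},{"tx":0,"ty":0,"tz":-0.1,"ax":0,"ay":0,"az":0,"grip":0},{"tx":0,"ty":0,"tz":-0.07,"ax":0,"ay":0,"az":0,"grip":0},{"tx":0,"ty":0,"tz":0,"ax":0,"ay":0,"az":0,"grip":0}]'
```

```text
time_s: 6.8
eef_pos: [0.643, 0.14, 0.135]
tool_rot: [[-0.0, 1.0, -0.0], [1.0, 0.0, -0.0], [-0.0, -0.0, -1.0]]
force: [0.9, -0.2, -0.6]
finger_gap: 0.623
grasp_force: 0.0
time_s: 7.3
eef_pos: [0.6446, 0.1404, 0.2231]
tool_rot: [[0.0, 1.0, 0.005], [1.0, -0.0, 0.001], [0.001, 0.005, -1.0]]
force: [0.7, 0.6, 0.3]
finger_gap: 0.993
grasp_force: 0.0
```

```bash
python3 -m jog '[{"tx":-0.156,"ty":-0.092,"tz":0,"ax":0,"ay":0,"az":0,"grip":0},{"tx":-0.156,"ty":-0.092,"tz":0,"ax":0,"ay":0,"az":0,"grip":0},{"tx":-0.156,"ty":-0.092,"tz":0,"ax":0,"ay":0,"az":0,"grip":0},{"tx":-0.156,"ty":-0.092,"tz":0,"ax":0,"ay":0,"az":0,"grip":0},{"tx":-0.156,"ty":-0.092,"tz":0,"ax":0,"ay":0,"az":0,"grip":0},{"tx":-0.156,"ty":-0.092,"tz":0,"ax":0,"ay":0,"az":0,"grip":0},{"tx":-0.156,"ty":-0.092,"tz":0,"ax":0,"ay":0,"az":0,"grip":0},{"tx":-0.156,"ty":-0.092,"tz":0,"ax":0,"ay":0,"az":0,"grip":0}]'|grep pos; python3 -m jog '[{"tx":-0.156,"ty":-0.092,"tz":0,"ax":0,"ay":0,"az":0,"grip":0},{"tx":-0.156,"ty":-0.092,"tz":0,"ax":0,"ay":0,"az":0,"grip":0},{"tx":-0.156,"ty":-0.092,"tz":0,"ax":0,"ay":0,"az":0,"grip":0},{"tx":-0.156,"ty":-0.092,"tz":0,"ax":0,"ay":0,"az":0,"grip":0},{"tx":0,"ty":0,"tz":0,"ax":0,"ay":0,"az":0,"grip":0},{"tx":0,"ty":0,"tz":0,"ax":0,"ay":0,"az":0,"grip":0},{"tx":0,"ty":0,"tz":0,"ax":0,"ay":0,"az":0,"grip":0}]'
python3 - <<'E'
from h import *
i=imaging.camera_info("wrist"); w=imaging.snapshot("wrist"); cv2.imwrite("pics/wrist3.png",w)
for c,a in dots(w,(220,420,100,330),40,3000): print(c.round(1),a,plane(i,c,.108).round(4))
for n in("scene","side"): cv2.imwrite(f"pics/{n}3.png",imaging.snapshot(n))
I={n:imaging.camera_info(n) for n in("scene","side")}
for c,a in dots(cv2.imread("pics/scene3.png"),(200,480,100,340)):
    for e,_ in dots(cv2.imread("pics/side3.png"),(200,440,120,380)):
        p,r=tri([ray(I["side"],e),ray(I["scene"],c)])
        if r<.003: print("tri",c.round(1),e.round(1),p.round(4),round(r,4))
E
```

```text
eef_pos: [0.4945, -0.1108, 0.2189]
time_s: 8.55
eef_pos: [0.4223, -0.2341, 0.219]
tool_rot: [[0.0, 1.0, 0.0], [1.0, -0.0, 0.0], [0.0, 0.0, -1.0]]
force: [-0.6, 0.2, 0.7]
finger_gap: 1.002
grasp_force: 0.0
tri [267.5 121.2] [416.8 168.5] [ 0.4228 -0.2342  0.1067] 0.0013
tri [329.1 163.2] [403.8 216.1] [ 0.4312 -0.0612  0.0888] 0.0013
tri [374.2 196.3] [392.3 259.2] [0.4374 0.0584 0.071 ] 0.0011
tri [353.2 260.9] [258.1 230.4] [0.6443 0.1392 0.1512] 0.0008
```

Vase_4 stands on its bat (mouth at 0.644, 0.139, 0.151). The arm is above vase_3, so I descend and grip.

```bash
python3 -m jog '[{"tx":0,"ty":0,"tz":0.09,"ax":0,"ay":0,"az":0,"grip":0},{"tx":0,"ty":0,"tz":0.09,"ax":0,"ay":0,"az":0,"grip":0},{"tx":0,"ty":0,"tz":0.09,"ax":0,"ay":0,"az":0,"grip":0},{"tx":0,"ty":0,"tz":0.09,"ax":0,"ay":0,"az":0,"grip":0},{"tx":0,"ty":0,"tz":0.09,"ax":0,"ay":0,"az":0,"grip":0},{"tx":0,"ty":0,"tz":0.09,"ax":0,"ay":0,"az":0,"grip":0},{"tx":0,"ty":0,"tz":0.09,"ax":0,"ay":0,"az":0,"grip":0},{"tx":0,"ty":0,"tz":0,"ax":0,"ay":0,"az":0,"grip":0.3}]'
python3 -m jog '[{"tx":0,"ty":0,"tz":0,"ax":0,"ay":0,"az":0,"grip":1},{"tx":0,"ty":0,"tz":0,"ax":0,"ay":0,"az":0,"grip":1},{"tx":0,"ty":0,"tz":0,"ax":0,"ay":0,"az":0,"grip":1},{"tx":0,"ty":0,"tz":0,"ax":0,"ay":0,"az":0,"grip":1},{"tx":0,"ty":0,"tz":0,"ax":0,"ay":0,"az":0,"grip":1},{"tx":0,"ty":0,"tz":0,"ax":0,"ay":0,"az":0,"grip":1},{"tx":0,"ty":0,"tz":0,"ax":0,"ay":0,"az":0,"grip":1},{"tx":0,"ty":0,"tz":0,"ax":0,"ay":0,"az":0,"grip":1}]' 20 >/dev/null
python3 -m jog '[{"tx":0,"ty":0,"tz":0,"ax":0,"ay":0,"az":0,"grip":1},{"tx":0,"ty":0,"tz":0,"ax":0,"ay":0,"az":0,"grip":1},{"tx":0,"ty":0,"tz":0,"ax":0,"ay":0,"az":0,"grip":1},{"tx":0,"ty":0,"tz":0,"ax":0,"ay":0,"az":0,"grip":1},{"tx":0,"ty":0,"tz":0,"ax":0,"ay":0,"az":0,"grip":1}]'
```

```text
time_s: 9.37
eef_pos: [0.4217, -0.2327, 0.0906]
tool_rot: [[-0.003, 1.0, -0.004], [1.0, 0.003, 0.002], [0.002, -0.004, -1.0]]
force: [-0.7, 0.7, 0.3]
finger_gap: 0.967
grasp_force: 0.0
time_s: 10.45
eef_pos: [0.4221, -0.2344, 0.0931]
tool_rot: [[0.0, 1.0, -0.0], [1.0, -0.0, 0.0], [0.0, -0.0, -1.0]]
force: [0.3, 0.5, 1.1]
finger_gap: 0.239
grasp_force: 20.0
```

```bash
python3 -m jog '[{"tx":0,"ty":0,"tz":-0.02,"ax":0,"ay":0,"az":0,"grip":1},{"tx":0,"ty":0,"tz":-0.06,"ax":0,"ay":0,"az":0,"grip":1},{"tx":0,"ty":0,"tz":-0.1,"ax":0,"ay":0,"az":0,"grip":1},{"tx":0,"ty":0,"tz":-0.12,"ax":0,"ay":0,"az":0,"grip":1},{"tx":0,"ty":0,"tz":-0.12,"ax":0,"ay":0,"az":0,"grip":1},{"tx":0,"ty":0,"tz":-0.09,"ax":0,"ay":0,"az":0,"grip":1},{"tx":0,"ty":0,"tz":-0.04,"ax":0,"ay":0,"az":0,"grip":1},{"tx":0,"ty":0,"tz":0,"ax":0,"ay":0,"az":0,"grip":1}]'
python3 -m jog '[{"tx":0.048,"ty":0.035,"tz":0,"ax":0,"ay":0,"az":0,"grip":1},{"tx":0.095,"ty":0.07,"tz":0,"ax":0,"ay":0,"az":0,"grip":1},{"tx":0.143,"ty":0.106,"tz":0,"ax":0,"ay":0,"az":0,"grip":1},{"tx":0.143,"ty":0.106,"tz":0,"ax":0,"ay":0,"az":0,"grip":1},{"tx":0.143,"ty":0.106,"tz":0,"ax":0,"ay":0,"az":0,"grip":1},{"tx":0.143,"ty":0.106,"tz":0,"ax":0,"ay":0,"az":0,"grip":1},{"tx":0.143,"ty":0.106,"tz":0,"ax":0,"ay":0,"az":0,"grip":1},{"tx":0.143,"ty":0.106,"tz":0,"ax":0,"ay":0,"az":0,"grip":1}]' | grep pos
python3 -m jog '[{"tx":0.143,"ty":0.106,"tz":0,"ax":0,"ay":0,"az":0,"grip":1},{"tx":0.143,"ty":0.106,"tz":0,"ax":0,"ay":0,"az":0,"grip":1},{"tx":0.095,"ty":0.07,"tz":0,"ax":0,"ay":0,"az":0,"grip":1},{"tx":0.048,"ty":0.035,"tz":0,"ax":0,"ay":0,"az":0,"grip":1},{"tx":0,"ty":0,"tz":0,"ax":0,"ay":0,"az":0,"grip":1},{"tx":0,"ty":0,"tz":0,"ax":0,"ay":0,"az":0,"grip":1},{"tx":0,"ty":0,"tz":0,"ax":0,"ay":0,"az":0,"grip":1},{"tx":0,"ty":0,"tz":0,"ax":0,"ay":0,"az":0,"grip":1}]'
```

```text
time_s: 11.12
eef_pos: [0.4229, -0.2347, 0.2047]
tool_rot: [[0.0, 1.0, 0.003], [1.0, -0.0, -0.001], [-0.001, 0.003, -1.0]]
force: [-0.3, -0.2, -1.3]
finger_gap: 0.236
grasp_force: 20.0
eef_pos: [0.5704, -0.0325, 0.2014]
time_s: 12.45
eef_pos: [0.6329, 0.0494, 0.2029]
tool_rot: [[0.002, 1.0, -0.001], [1.0, -0.002, -0.001], [-0.001, -0.001, -1.0]]
force: [0.4, -0.0, -2.1]
finger_gap: 0.238
grasp_force: 20.0
```

```bash
python3 -m jog '[{"tx":0.005,"ty":0.003,"tz":0.05,"ax":0,"ay":0,"az":0,"grip":1},{"tx":0,"ty":0,"tz":0.1,"ax":0,"ay":0,"az":0,"grip":1},{"tx":0,"ty":0,"tz":0.1,"ax":0,"ay":0,"az":0,"grip":1},{"tx":0,"ty":0,"tz":0.08,"ax":0,"ay":0,"az":0,"grip":1},{"tx":0,"ty":0,"tz":0.05,"ax":0,"ay":0,"az":0,"grip":1},{"tx":0,"ty":0,"tz":0.02,"ax":0,"ay":0,"az":0,"grip":1},{"tx":0,"ty":0,"tz":0,"ax":0,"ay":0,"az":0,"grip":1},{"tx":0,"ty":0,"tz":0,"ax":0,"ay":0,"az":0,"grip":1}]'
python3 -m jog '[{"tx":0,"ty":0,"tz":0.005,"ax":0,"ay":0,"az":0,"grip":1},{"tx":0,"ty":0,"tz":0,"ax":0,"ay":0,"az":0,"grip":1},{"tx":0,"ty":0,"tz":0.005,"ax":0,"ay":0,"az":0,"grip":1},{"tx":0,"ty":0,"tz":0,"ax":0,"ay":0,"az":0,"grip":1}]' | grep -E "pos|^force"
python3 -m jog '[{"tx":0,"ty":0,"tz":0.005,"ax":0,"ay":0,"az":0,"grip":1},{"tx":0,"ty":0,"tz":0,"ax":0,"ay":0,"az":0,"grip":1}]' | grep -E "pos|^force"
```

```text
time_s: 13.12
eef_pos: [0.6347, 0.0523, 0.1235]
tool_rot: [[0.0, 1.0, 0.0], [1.0, -0.0, -0.0], [-0.0, 0.0, -1.0]]
force: [-0.6, 0.1, -1.9]
finger_gap: 0.239
grasp_force: 20.0
eef_pos: [0.6346, 0.0527, 0.1215]
force: [-0.5, -0.4, -2.1]
eef_pos: [0.6344, 0.0526, 0.1201]
force: [-0.7, 0.0, -2.0]
```

```bash
python3 -m jog '[{"tx":0,"ty":0,"tz":0.005,"ax":0,"ay":0,"az":0,"grip":1},{"tx":0,"ty":0,"tz":0,"ax":0,"ay":0,"az":0,"grip":1}]' | grep -E "pos|^force"
python3 -m jog '[{"tx":0,"ty":0,"tz":0.005,"ax":0,"ay":0,"az":0,"grip":1},{"tx":0,"ty":0,"tz":0,"ax":0,"ay":0,"az":0,"grip":1}]' | grep -E "pos|^force"
```

```text
eef_pos: [0.6346, 0.0528, 0.1193]
force: [-0.8, 0.0, 0.6]
eef_pos: [0.635, 0.053, 0.1191]
force: [-1.7, 1.1, 6.9]
```

Contact at z = 0.119. I release, rise and go to vase_2.

```bash
python3 -m jog '[{"tx":0,"ty":0,"tz":0,"ax":0,"ay":0,"az":0,"grip":0.6},{"tx":0,"ty":0,"tz":0,"ax":0,"ay":0,"az":0,"grip":0.3},{"tx":0,"ty":0,"tz":0,"ax":0,"ay":0,"az":0,"grip":0},{"tx":0,"ty":0,"tz":0,"ax":0,"ay":0,"az":0,"grip":0},{"tx":0,"ty":0,"tz":0,"ax":0,"ay":0,"az":0,"grip":0},{"tx":0,"ty":0,"tz":0,"ax":0,"ay":0,"az":0,"grip":0}]' | grep -E "pos|gap"; python3 -m jog '[{"tx":0,"ty":0,"tz":-0.05,"ax":0,"ay":0,"az":0,"grip":0},{"tx":0,"ty":0,"tz":-0.1,"ax":0,"ay":0,"az":0,"grip":0},{"tx":0,"ty":0,"tz":-0.1,"ax":0,"ay":0,"az":0,"grip":0},{"tx":0,"ty":0,"tz":-0.1,"ax":0,"ay":0,"az":0,"grip":0},{"tx":0,"ty":0,"tz":-0.1,"ax":0,"ay":0,"az":0,"grip":0},{"tx":0,"ty":0,"tz":-0.05,"ax":0,"ay":0,"az":0,"grip":0},{"tx":0,"ty":0,"tz":0,"ax":0,"ay":0,"az":0,"grip":0}]' | grep -E "pos|gap"
python3 -m jog '[{"tx":-0.071,"ty":-0.127,"tz":0,"ax":0,"ay":0,"az":0,"grip":0},{"tx":-0.071,"ty":-0.127,"tz":0,"ax":0,"ay":0,"az":0,"grip":0},{"tx":-0.071,"ty":-0.127,"tz":0,"ax":0,"ay":0,"az":0,"grip":0},{"tx":-0.071,"ty":-0.127,"tz":0,"ax":0,"ay":0,"az":0,"grip":0},{"tx":-0.071,"ty":-0.127,"tz":0,"ax":0,"ay":0,"az":0,"grip":0},{"tx":-0.071,"ty":-0.127,"tz":0,"ax":0,"ay":0,"az":0,"grip":0},{"tx":-0.071,"ty":-0.127,"tz":0,"ax":0,"ay":0,"az":0,"grip":0},{"tx":-0.071,"ty":-0.127,"tz":0,"ax":0,"ay":0,"az":0,"grip":0}]' | grep pos
python3 -m jog '[{"tx":0,"ty":0,"tz":0,"ax":0,"ay":0,"az":0,"grip":0},{"tx":0,"ty":0,"tz":0,"ax":0,"ay":0,"az":0,"grip":0},{"tx":0,"ty":0,"tz":0,"ax":0,"ay":0,"az":0,"grip":0}]'
python3 - <<'E'
from h import *
for n in("scene","side"): cv2.imwrite(f"pics/{n}4.png",imaging.snapshot(n))
I={n:imaging.camera_info(n) for n in("scene","side")}
for c,a in dots(cv2.imread("pics/scene4.png"),(200,480,100,340)):
    for e,_ in dots(cv2.imread("pics/side4.png"),(200,440,120,380)):
        p,r=tri([ray(I["side"],e),ray(I["scene"],c)])
        if r<.003: print("tri",c.round(1),e.round(1),p.round(4),round(r,4))
E
```

```text
eef_pos: [0.6344, 0.0525, 0.118]
finger_gap: 0.624
eef_pos: [0.6357, 0.0527, 0.221]
finger_gap: 0.997
eef_pos: [0.4293, -0.0615, 0.2173]
time_s: 15.95
eef_pos: [0.4317, -0.0608, 0.2179]
tool_rot: [[-0.0, 1.0, 0.0], [1.0, 0.0, 0.0], [0.0, 0.0, -1.0]]
force: [0.8, -0.3, -0.2]
finger_gap: 0.998
grasp_force: 0.0
tri [329.1 163.2] [404.  216.1] [ 0.4309 -0.0614  0.0886] 0.0012
tri [374.2 196.3] [392.3 259.2] [0.4374 0.0584 0.071 ] 0.0011
tri [317.  239.9] [279.5 214.6] [0.635  0.054  0.1334] 0.0011
tri [353.2 260.9] [258.1 230.4] [0.6443 0.1392 0.1512] 0.0008
```

Vase_3 stands at (0.635, 0.054), about 3 mm off centre. Now I grip vase_2.

```bash
python3 -m jog '[{"tx":0,"ty":0,"tz":0.09,"ax":0,"ay":0,"az":0,"grip":0},{"tx":0,"ty":0,"tz":0.09,"ax":0,"ay":0,"az":0,"grip":0},{"tx":0,"ty":0,"tz":0.09,"ax":0,"ay":0,"az":0,"grip":0},{"tx":0,"ty":0,"tz":0.09,"ax":0,"ay":0,"az":0,"grip":0},{"tx":0,"ty":0,"tz":0.09,"ax":0,"ay":0,"az":0,"grip":0},{"tx":0,"ty":0,"tz":0.09,"ax":0,"ay":0,"az":0,"grip":0},{"tx":0,"ty":0,"tz":0.09,"ax":0,"ay":0,"az":0,"grip":0},{"tx":0,"ty":0,"tz":0.09,"ax":0,"ay":0,"az":0,"grip":0}]' | grep pos
python3 -m jog '[{"tx":0,"ty":0,"tz":0,"ax":0,"ay":0,"az":0,"grip":0.3},{"tx":0,"ty":0,"tz":0,"ax":0,"ay":0,"az":0,"grip":1},{"tx":0,"ty":0,"tz":0,"ax":0,"ay":0,"az":0,"grip":1},{"tx":0,"ty":0,"tz":0,"ax":0,"ay":0,"az":0,"grip":1},{"tx":0,"ty":0,"tz":0,"ax":0,"ay":0,"az":0,"grip":1},{"tx":0,"ty":0,"tz":0,"ax":0,"ay":0,"az":0,"grip":1},{"tx":0,"ty":0,"tz":0,"ax":0,"ay":0,"az":0,"grip":1},{"tx":0,"ty":0,"tz":0,"ax":0,"ay":0,"az":0,"grip":1}]' 20 >/dev/null
python3 -m jog '[{"tx":0,"ty":0,"tz":0,"ax":0,"ay":0,"az":0,"grip":1},{"tx":0,"ty":0,"tz":0,"ax":0,"ay":0,"az":0,"grip":1},{"tx":0,"ty":0,"tz":0,"ax":0,"ay":0,"az":0,"grip":1},{"tx":0,"ty":0,"tz":0,"ax":0,"ay":0,"az":0,"grip":1},{"tx":0,"ty":0,"tz":0,"ax":0,"ay":0,"az":0,"grip":1}]'
```

```text
eef_pos: [0.4321, -0.0604, 0.0728]
time_s: 17.8
eef_pos: [0.4311, -0.061, 0.0741]
tool_rot: [[0.0, 1.0, -0.0], [1.0, -0.0, -0.0], [-0.0, -0.0, -1.0]]
force: [-0.6, -1.2, 1.4]
finger_gap: 0.244
grasp_force: 20.0
```

```bash
python3 -m jog '[{"tx":0,"ty":0,"tz":-0.02,"ax":0,"ay":0,"az":0,"grip":1},{"tx":0,"ty":0,"tz":-0.06,"ax":0,"ay":0,"az":0,"grip":1},{"tx":0,"ty":0,"tz":-0.1,"ax":0,"ay":0,"az":0,"grip":1},{"tx":0,"ty":0,"tz":-0.12,"ax":0,"ay":0,"az":0,"grip":1},{"tx":0,"ty":0,"tz":-0.12,"ax":0,"ay":0,"az":0,"grip":1},{"tx":0,"ty":0,"tz":-0.09,"ax":0,"ay":0,"az":0,"grip":1},{"tx":0,"ty":0,"tz":-0.04,"ax":0,"ay":0,"az":0,"grip":1},{"tx":0,"ty":0,"tz":0,"ax":0,"ay":0,"az":0,"grip":1}]' | grep -E "pos|force"
python3 -m jog '[{"tx":0.014,"ty":0.05,"tz":0,"ax":0,"ay":0,"az":0,"grip":1},{"tx":0.014,"ty":0.1,"tz":0,"ax":0,"ay":0,"az":0,"grip":1},{"tx":0.014,"ty":0.16,"tz":0,"ax":0,"ay":0,"az":0,"grip":1},{"tx":0.014,"ty":0.18,"tz":0,"ax":0,"ay":0,"az":0,"grip":1},{"tx":0.014,"ty":0.18,"tz":0,"ax":0,"ay":0,"az":0,"grip":1},{"tx":0.014,"ty":0.16,"tz":0,"ax":0,"ay":0,"az":0,"grip":1},{"tx":0.014,"ty":0.09,"tz":0,"ax":0,"ay":0,"az":0,"grip":1},{"tx":0.014,"ty":0.04,"tz":0,"ax":0,"ay":0,"az":0,"grip":1}]' | grep pos
python3 -m jog '[{"tx":0,"ty":0,"tz":0,"ax":0,"ay":0,"az":0,"grip":1},{"tx":0,"ty":0,"tz":0,"ax":0,"ay":0,"az":0,"grip":1},{"tx":0,"ty":0,"tz":0,"ax":0,"ay":0,"az":0,"grip":1},{"tx":0,"ty":0,"tz":0,"ax":0,"ay":0,"az":0,"grip":1}]'
```

```text
eef_pos: [0.432, -0.0611, 0.1856]
force: [-0.2, 0.4, -2.2]
grasp_force: 20.0
eef_pos: [0.6259, -0.0378, 0.1814]
time_s: 19.47
eef_pos: [0.6219, -0.039, 0.184]
tool_rot: [[0.0, 1.0, -0.001], [1.0, -0.0, -0.0], [-0.0, -0.001, -1.0]]
force: [-0.2, -0.7, -1.3]
finger_gap: 0.242
grasp_force: 20.0
```

```bash
python3 -m jog '[{"tx":0,"ty":0.004,"tz":0.05,"ax":0,"ay":0,"az":0,"grip":1},{"tx":0,"ty":0,"tz":0.1,"ax":0,"ay":0,"az":0,"grip":1},{"tx":0,"ty":0,"tz":0.1,"ax":0,"ay":0,"az":0,"grip":1},{"tx":0,"ty":0,"tz":0.08,"ax":0,"ay":0,"az":0,"grip":1},{"tx":0,"ty":0,"tz":0.05,"ax":0,"ay":0,"az":0,"grip":1},{"tx":0,"ty":0,"tz":0.02,"ax":0,"ay":0,"az":0,"grip":1},{"tx":0,"ty":0,"tz":0,"ax":0,"ay":0,"az":0,"grip":1},{"tx":0,"ty":0,"tz":0,"ax":0,"ay":0,"az":0,"grip":1}]' | grep -E "pos|^force"
python3 -m jog '[{"tx":0,"ty":0,"tz":0.005,"ax":0,"ay":0,"az":0,"grip":1},{"tx":0,"ty":0,"tz":0,"ax":0,"ay":0,"az":0,"grip":1},{"tx":0,"ty":0,"tz":0.005,"ax":0,"ay":0,"az":0,"grip":1},{"tx":0,"ty":0,"tz":0,"ax":0,"ay":0,"az":0,"grip":1}]' | grep -E "pos|^force"
python3 -m jog '[{"tx":0,"ty":0,"tz":0.005,"ax":0,"ay":0,"az":0,"grip":1},{"tx":0,"ty":0,"tz":0,"ax":0,"ay":0,"az":0,"grip":1},{"tx":0,"ty":0,"tz":0,"ax":0,"ay":0,"az":0,"grip":1}]' | grep -E "pos|^force"
python3 -m jog '[{"tx":0,"ty":0,"tz":0.005,"ax":0,"ay":0,"az":0,"grip":1},{"tx":0,"ty":0,"tz":0,"ax":0,"ay":0,"az":0,"grip":1},{"tx":0,"ty":0,"tz":0,"ax":0,"ay":0,"az":0,"grip":1}]' | grep -E "pos|^force"
```

```text
eef_pos: [0.6242, -0.0387, 0.1045]
force: [-0.0, -0.5, -2.5]
eef_pos: [0.6242, -0.0386, 0.1025]
force: [0.2, -0.3, -1.9]
eef_pos: [0.624, -0.0386, 0.1011]
force: [0.1, -0.5, -1.5]
eef_pos: [0.6241, -0.0386, 0.1002]
force: [-0.1, 1.2, 0.2]
```

```bash
python3 -m jog '[{"tx":0,"ty":0,"tz":0.003,"ax":0,"ay":0,"az":0,"grip":1},{"tx":0,"ty":0,"tz":0,"ax":0,"ay":0,"az":0,"grip":0.6},{"tx":0,"ty":0,"tz":0,"ax":0,"ay":0,"az":0,"grip":0.3},{"tx":0,"ty":0,"tz":0,"ax":0,"ay":0,"az":0,"grip":0},{"tx":0,"ty":0,"tz":0,"ax":0,"ay":0,"az":0,"grip":0},{"tx":0,"ty":0,"tz":0,"ax":0,"ay":0,"az":0,"grip":0},{"tx":0,"ty":0,"tz":0,"ax":0,"ay":0,"az":0,"grip":0}]' | grep -E "pos|gap"; python3 -m jog '[{"tx":0,"ty":0,"tz":-0.05,"ax":0,"ay":0,"az":0,"grip":0},{"tx":0,"ty":0,"tz":-0.1,"ax":0,"ay":0,"az":0,"grip":0},{"tx":0,"ty":0,"tz":-0.13,"ax":0,"ay":0,"az":0,"grip":0},{"tx":0,"ty":0,"tz":-0.13,"ax":0,"ay":0,"az":0,"grip":0},{"tx":0,"ty":0,"tz":-0.13,"ax":0,"ay":0,"az":0,"grip":0},{"tx":0,"ty":0,"tz":-0.06,"ax":0,"ay":0,"az":0,"grip":0},{"tx":0,"ty":0,"tz":0,"ax":0,"ay":0,"az":0,"grip":0}]' | grep -E "pos|gap"
python3 -m jog '[{"tx":0.0605,"ty":-0.117,"tz":0,"ax":0,"ay":0,"az":0,"grip":0},{"tx":0.0605,"ty":-0.117,"tz":0,"ax":0,"ay":0,"az":0,"grip":0},{"tx":0.0605,"ty":-0.117,"tz":0,"ax":0,"ay":0,"az":0,"grip":0},{"tx":0.0605,"ty":-0.117,"tz":0,"ax":0,"ay":0,"az":0,"grip":0},{"tx":0.0605,"ty":-0.117,"tz":0,"ax":0,"ay":0,"az":0,"grip":0},{"tx":0.0605,"ty":-0.117,"tz":0,"ax":0,"ay":0,"az":0,"grip":0},{"tx":0.0605,"ty":-0.117,"tz":0,"ax":0,"ay":0,"az":0,"grip":0},{"tx":0.0605,"ty":-0.117,"tz":0,"ax":0,"ay":0,"az":0,"grip":0}]' | grep pos
python3 -m jog '[{"tx":0,"ty":0,"tz":0,"ax":0,"ay":0,"az":0,"grip":0},{"tx":0,"ty":0,"tz":0,"ax":0,"ay":0,"az":0,"grip":0},{"tx":0,"ty":0,"tz":0,"ax":0,"ay":0,"az":0,"grip":0}]'
python3 - <<'E'
from h import *
for n in("scene","side"): cv2.imwrite(f"pics/{n}5.png",imaging.snapshot(n))
I={n:imaging.camera_info(n) for n in("scene","side")}
for c,a in dots(cv2.imread("pics/scene5.png"),(200,480,100,340)):
    for e,_ in dots(cv2.imread("pics/side5.png"),(200,440,120,380)):
        p,r=tri([ray(I["side"],e),ray(I["scene"],c)])
        if r<.003: print("tri",c.round(1),e.round(1),p.round(4),round(r,4))
E
```

```text
eef_pos: [0.624, -0.0386, 0.0994]
finger_gap: 0.624
eef_pos: [0.6256, -0.0387, 0.2236]
finger_gap: 0.997
eef_pos: [0.4351, 0.0585, 0.2191]
time_s: 23.05
eef_pos: [0.4374, 0.0581, 0.2195]
tool_rot: [[-0.0, 1.0, 0.001], [1.0, 0.0, -0.0], [-0.0, 0.001, -1.0]]
force: [0.1, -1.1, -0.5]
finger_gap: 0.999
grasp_force: 0.0
tri [374.2 196.4] [392.3 259.2] [0.4374 0.0585 0.071 ] 0.0009
tri [281.4 218.9] [299.5 199.5] [ 0.6243 -0.038   0.1152] 0.0009
tri [317.  239.9] [279.5 214.6] [0.635  0.054  0.1334] 0.0011
tri [353.3 260.9] [258.1 230.4] [0.6443 0.1393 0.1513] 0.0007
```

Vase_2 is well placed at (0.624, -0.038). Now I grip vase_1.

```bash
python3 -m jog '[{"tx":0,"ty":0,"tz":0.102,"ax":0,"ay":0,"az":0,"grip":0},{"tx":0,"ty":0,"tz":0.102,"ax":0,"ay":0,"az":0,"grip":0},{"tx":0,"ty":0,"tz":0.102,"ax":0,"ay":0,"az":0,"grip":0},{"tx":0,"ty":0,"tz":0.102,"ax":0,"ay":0,"az":0,"grip":0},{"tx":0,"ty":0,"tz":0.102,"ax":0,"ay":0,"az":0,"grip":0},{"tx":0,"ty":0,"tz":0.102,"ax":0,"ay":0,"az":0,"grip":0},{"tx":0,"ty":0,"tz":0.102,"ax":0,"ay":0,"az":0,"grip":0},{"tx":0,"ty":0,"tz":0.1,"ax":0,"ay":0,"az":0,"grip":0}]' | grep pos
python3 -m jog '[{"tx":0,"ty":0,"tz":0,"ax":0,"ay":0,"az":0,"grip":0.3},{"tx":0,"ty":0,"tz":0,"ax":0,"ay":0,"az":0,"grip":1},{"tx":0,"ty":0,"tz":0,"ax":0,"ay":0,"az":0,"grip":1},{"tx":0,"ty":0,"tz":0,"ax":0,"ay":0,"az":0,"grip":1},{"tx":0,"ty":0,"tz":0,"ax":0,"ay":0,"az":0,"grip":1},{"tx":0,"ty":0,"tz":0,"ax":0,"ay":0,"az":0,"grip":1},{"tx":0,"ty":0,"tz":0,"ax":0,"ay":0,"az":0,"grip":1},{"tx":0,"ty":0,"tz":0,"ax":0,"ay":0,"az":0,"grip":1}]' 20 >/dev/null
python3 -m jog '[{"tx":0,"ty":0,"tz":0,"ax":0,"ay":0,"az":0,"grip":1},{"tx":0,"ty":0,"tz":0,"ax":0,"ay":0,"az":0,"grip":1},{"tx":0,"ty":0,"tz":0,"ax":0,"ay":0,"az":0,"grip":1},{"tx":0,"ty":0,"tz":0,"ax":0,"ay":0,"az":0,"grip":1},{"tx":0,"ty":0,"tz":0,"ax":0,"ay":0,"az":0,"grip":1}]'
```

```text
eef_pos: [0.4377, 0.0577, 0.0554]
time_s: 24.9
eef_pos: [0.4369, 0.0582, 0.0567]
tool_rot: [[-0.0, 1.0, 0.0], [1.0, 0.0, -0.0], [-0.0, 0.0, -1.0]]
force: [-1.1, 0.2, 1.4]
finger_gap: 0.24
grasp_force: 20.0
```

```bash
python3 -m jog '[{"tx":0,"ty":0,"tz":-0.02,"ax":0,"ay":0,"az":0,"grip":1},{"tx":0,"ty":0,"tz":-0.08,"ax":0,"ay":0,"az":0,"grip":1},{"tx":0,"ty":0,"tz":-0.13,"ax":0,"ay":0,"az":0,"grip":1},{"tx":0,"ty":0,"tz":-0.15,"ax":0,"ay":0,"az":0,"grip":1},{"tx":0,"ty":0,"tz":-0.15,"ax":0,"ay":0,"az":0,"grip":1},{"tx":0,"ty":0,"tz":-0.12,"ax":0,"ay":0,"az":0,"grip":1},{"tx":0,"ty":0,"tz":-0.05,"ax":0,"ay":0,"az":0,"grip":1},{"tx":0,"ty":0,"tz":0,"ax":0,"ay":0,"az":0,"grip":1}]' | grep -E "pos|force"
python3 -m jog '[{"tx":-0.03,"ty":0.03,"tz":0,"ax":0,"ay":0,"az":0,"grip":1},{"tx":-0.07,"ty":0.07,"tz":0,"ax":0,"ay":0,"az":0,"grip":1},{"tx":-0.105,"ty":0.1,"tz":0,"ax":0,"ay":0,"az":0,"grip":1},{"tx":-0.125,"ty":0.115,"tz":0,"ax":0,"ay":0,"az":0,"grip":1},{"tx":-0.135,"ty":0.125,"tz":0,"ax":0,"ay":0,"az":0,"grip":1},{"tx":-0.135,"ty":0.125,"tz":0,"ax":0,"ay":0,"az":0,"grip":1},{"tx":-0.125,"ty":0.115,"tz":0,"ax":0,"ay":0,"az":0,"grip":1},{"tx":-0.105,"ty":0.1,"tz":0,"ax":0,"ay":0,"az":0,"grip":1}]' | grep pos
python3 -m jog '[{"tx":-0.07,"ty":0.07,"tz":0,"ax":0,"ay":0,"az":0,"grip":1},{"tx":-0.03,"ty":0.03,"tz":0,"ax":0,"ay":0,"az":0,"grip":1},{"tx":0,"ty":0,"tz":0,"ax":0,"ay":0,"az":0,"grip":1},{"tx":0,"ty":0,"tz":0,"ax":0,"ay":0,"az":0,"grip":1},{"tx":0,"ty":0,"tz":0,"ax":0,"ay":0,"az":0,"grip":1},{"tx":0,"ty":0,"tz":0,"ax":0,"ay":0,"az":0,"grip":1}]'
```

```text
eef_pos: [0.4377, 0.0583, 0.1992]
force: [1.0, 0.9, -1.8]
grasp_force: 20.0
eef_pos: [0.5935, -0.1108, 0.1946]
time_s: 26.73
eef_pos: [0.6119, -0.1264, 0.1966]
tool_rot: [[-0.002, 1.0, -0.001], [1.0, 0.002, 0.001], [0.001, -0.001, -1.0]]
force: [0.2, -0.5, -0.1]
finger_gap: 0.238
grasp_force: 20.0
```

```bash
python3 -m jog '[{"tx":0,"ty":0.004,"tz":0.05,"ax":0,"ay":0,"az":0,"grip":1},{"tx":0,"ty":0,"tz":0.12,"ax":0,"ay":0,"az":0,"grip":1},{"tx":0,"ty":0,"tz":0.14,"ax":0,"ay":0,"az":0,"grip":1},{"tx":0,"ty":0,"tz":0.13,"ax":0,"ay":0,"az":0,"grip":1},{"tx":0,"ty":0,"tz":0.08,"ax":0,"ay":0,"az":0,"grip":1},{"tx":0,"ty":0,"tz":0.03,"ax":0,"ay":0,"az":0,"grip":1},{"tx":0,"ty":0,"tz":0,"ax":0,"ay":0,"az":0,"grip":1},{"tx":0,"ty":0,"tz":0,"ax":0,"ay":0,"az":0,"grip":1}]' | grep -E "pos|^force"
python3 -m jog '[{"tx":0,"ty":0,"tz":0.005,"ax":0,"ay":0,"az":0,"grip":1},{"tx":0,"ty":0,"tz":0,"ax":0,"ay":0,"az":0,"grip":1},{"tx":0,"ty":0,"tz":0.005,"ax":0,"ay":0,"az":0,"grip":1},{"tx":0,"ty":0,"tz":0,"ax":0,"ay":0,"az":0,"grip":1}]' | grep -E "pos|^force"
python3 -m jog '[{"tx":0,"ty":0,"tz":0.005,"ax":0,"ay":0,"az":0,"grip":1},{"tx":0,"ty":0,"tz":0,"ax":0,"ay":0,"az":0,"grip":1},{"tx":0,"ty":0,"tz":0,"ax":0,"ay":0,"az":0,"grip":1}]' | grep -E "pos|^force"
```

```text
eef_pos: [0.6138, -0.1275, 0.087]
force: [-0.1, -0.7, -0.2]
eef_pos: [0.614, -0.1279, 0.0854]
force: [-0.5, -0.8, -0.4]
eef_pos: [0.6136, -0.1278, 0.0838]
force: [-0.7, 0.4, -0.9]
```

```bash
python3 -m jog '[{"tx":0,"ty":0,"tz":0.005,"ax":0,"ay":0,"az":0,"grip":1},{"tx":0,"ty":0,"tz":0,"ax":0,"ay":0,"az":0,"grip":1},{"tx":0,"ty":0,"tz":0,"ax":0,"ay":0,"az":0,"grip":1}]' | grep -E "pos|^force"
python3 -m jog '[{"tx":0,"ty":0,"tz":0.003,"ax":0,"ay":0,"az":0,"grip":1},{"tx":0,"ty":0,"tz":0,"ax":0,"ay":0,"az":0,"grip":1},{"tx":0,"ty":0,"tz":0,"ax":0,"ay":0,"az":0,"grip":1}]' | grep -E "pos|^force"
```

```text
eef_pos: [0.6138, -0.1279, 0.0828]
force: [-0.1, -0.9, 0.1]
eef_pos: [0.6138, -0.1279, 0.0827]
force: [-1.2, -0.5, 6.6]
```

Contact at z = 0.083. I release, rise clear and check.

```bash
python3 -m jog '[{"tx":0,"ty":0,"tz":0,"ax":0,"ay":0,"az":0,"grip":0.6},{"tx":0,"ty":0,"tz":0,"ax":0,"ay":0,"az":0,"grip":0.3},{"tx":0,"ty":0,"tz":0,"ax":0,"ay":0,"az":0,"grip":0},{"tx":0,"ty":0,"tz":0,"ax":0,"ay":0,"az":0,"grip":0},{"tx":0,"ty":0,"tz":0,"ax":0,"ay":0,"az":0,"grip":0},{"tx":0,"ty":0,"tz":0,"ax":0,"ay":0,"az":0,"grip":0}]' | grep -E "pos|gap"; python3 -m jog '[{"tx":0,"ty":0,"tz":-0.05,"ax":0,"ay":0,"az":0,"grip":0},{"tx":0,"ty":0,"tz":-0.12,"ax":0,"ay":0,"az":0,"grip":0},{"tx":0,"ty":0,"tz":-0.15,"ax":0,"ay":0,"az":0,"grip":0},{"tx":0,"ty":0,"tz":-0.15,"ax":0,"ay":0,"az":0,"grip":0},{"tx":0,"ty":0,"tz":-0.15,"ax":0,"ay":0,"az":0,"grip":0},{"tx":0,"ty":0,"tz":-0.15,"ax":0,"ay":0,"az":0,"grip":0},{"tx":0,"ty":0,"tz":-0.06,"ax":0,"ay":0,"az":0,"grip":0},{"tx":0,"ty":0,"tz":0,"ax":0,"ay":0,"az":0,"grip":0}]' | grep -E "pos|gap"
python3 -m jog '[{"tx":0,"ty":-0.15,"tz":0,"ax":0,"ay":0,"az":0,"grip":0},{"tx":0,"ty":-0.15,"tz":0,"ax":0,"ay":0,"az":0,"grip":0},{"tx":0,"ty":-0.15,"tz":0,"ax":0,"ay":0,"az":0,"grip":0},{"tx":0,"ty":-0.15,"tz":0,"ax":0,"ay":0,"az":0,"grip":0},{"tx":0,"ty":-0.15,"tz":0,"ax":0,"ay":0,"az":0,"grip":0},{"tx":0,"ty":0,"tz":0,"ax":0,"ay":0,"az":0,"grip":0},{"tx":0,"ty":0,"tz":0,"ax":0,"ay":0,"az":0,"grip":0},{"tx":0,"ty":0,"tz":0,"ax":0,"ay":0,"az":0,"grip":0}]'
python3 - <<'E'
from h import *
for n in("scene","side"): cv2.imwrite(f"pics/{n}6.png",imaging.snapshot(n))
I={n:imaging.camera_info(n) for n in("scene","side")}
for c,a in dots(cv2.imread("pics/scene6.png"),(200,480,100,340)):
    for e,_ in dots(cv2.imread("pics/side6.png"),(200,440,120,380)):
        p,r=tri([ray(I["side"],e),ray(I["scene"],c)])
        if r<.003: print("tri",c.round(1),e.round(1),p.round(4),round(r,4))
E
```

```text
eef_pos: [0.6135, -0.1278, 0.082]
finger_gap: 0.619
eef_pos: [0.6152, -0.1281, 0.2525]
finger_gap: 0.997
time_s: 30.32
eef_pos: [0.4642, -0.1278, 0.2481]
tool_rot: [[-0.0, 1.0, 0.001], [1.0, 0.0, -0.0], [-0.0, 0.001, -1.0]]
force: [0.2, 0.3, -0.8]
finger_gap: 0.999
grasp_force: 0.0
tri [249.4 200.4] [315.8 187.1] [ 0.6146 -0.1276  0.0971] 0.0008
tri [281.4 218.8] [299.5 199.5] [ 0.6243 -0.0381  0.1152] 0.0009
tri [317.1 240. ] [279.5 214.6] [0.635  0.0541 0.1334] 0.001
tri [353.2 260.9] [258.1 230.4] [0.6443 0.1392 0.1512] 0.0008
```

View pics/side6.png

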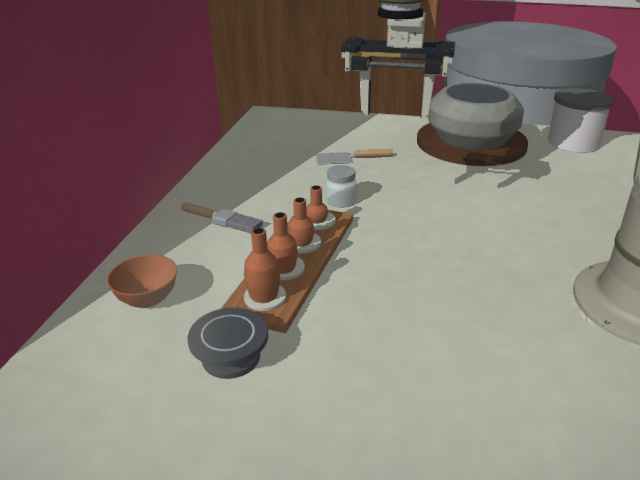

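All four vases stand upright and centred on the bats, running from the tallest (262,270) next to the wheel to the shortest (317,210) near the jar. The jar hasn't moved and the gripper is clear, so I'm handing in.

```bash
python3 -c "
from cell import workorder; print(workorder.job_done())"
```

```text
the job is handed in; nothing more can be done
None
```

The four vases stand on the bats in height order, tallest next to the banding wheel, each within about 3 mm of its bat's centre by camera measurement; all are released, the jar looks unmoved, and the job was handed in after about 30 s of robot time, with no verdict returned.

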